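Clamp a pipe with the reversible ratchet of a yoke vise

ROBOT

A 6-joint arm with a two-finger parallel gripper is mounted at the origin on the work surface. World frame = base frame: x ahead of the robot, y to its left, z up, the work surface at z = 0. Lengths are in m, angles in rad, forces in N, time in s.
With the tool pointing down it reaches from about 0.325 to 0.75 m from the base axis. Payload 7.6 kg.
Tool frame: the origin (TCP) lies at the very end of the fingers, on their centre line; the grasp point (between the pads) lies 19 mm behind it; x points along the fingers, y is the direction in which the jaws open and shut, and the axes are right-handed (so a half turn about x gives the same grasp; the last joint's range is limited). The gripper opens to 85 mm and grips with 20 to 120 N. Pads are 22 mm wide; open, the fingers measure 114 mm over their backs; the gripper's body (76 mm by 85 mm) begins 54 mm behind the grasp point. The pads swing forward as they close: fully open they stand 13 mm farther back than shut.
Start: joints at [1.075, 0.052, 1.401, -0, 1.689, -0.07], TCP at [0.217, 0.478, 0.231] pointing down, gripper open.
Joint ranges: [-2.9, 2.9], [-0.91, 2.17], [0.12, 2.37], [-1.06, 4.2], [0.26, 2.73], [-2.93, 2.93]. Speed limits (rad/s): [2.57, 2.57, 3.01, 3.14, 3.14, 3.14].

INTERFACE

Orientations are given as [roll, pitch, yaw] about the fixed x, y, z axes, in that order (R = Rz(yaw) Ry(pitch) Rx(roll)).
In Python, from rig import sensors, optics, job gives the robot as it stands.
- The arm moves only by the tool carry_out, never from a script. Its argument "increments" is a list of rows, each a list of 5 numbers: the shift along the tool's x, y, z in mm, then the turn about the tool's x in rad, then the gripper's target within -1 to 1 (fully open at 1, half-way at 0, shut at -1). In form: [[dx, dy, dz, roll, jaw], ...]. A call has exactly 8 rows; each row shifts and turns the commanded pose from where the row before left it, along the tool's axes as they then stand; what a row does not reach is not made up. A row lasts 1/12 s, in which the tool goes at most 41.7 mm and 7.16 degrees, less where a joint would pass 70% of its speed; a pose out of reach is approached as far as the arm can. A call with a gripper value outside its range is refused whole. The fingers move at their own pace and stop on an object; the grip force is fixed at half the most. Time passes only in rows, so rows that do not move let the fingers close, or fill a call up. It gives the time, the measured TCP pose, the force and the opening at its end, in the units of the state.
- sensors.observe(): the state, without advancing time (a new reading comes with each control period).
- optics.capture(name): name is "scene" or "top" or "wrist"; returns (picture, depth): 400x640x3 uint8, blue, green, red; 400x640 float32, m along the optical axis (not along the pixel's ray), 0 where there is no reading.
- optics.camera_params(name): a dict with "fx", "fy", "cx", "cy" (pixels), "extrinsics" (4x4, takes a point from world to camera coordinates); the wrist camera has in their place "mount" (4x4, takes a point from camera to tool coordinates, whose origin is the TCP and whose axes are the tool frame's). Camera axes: x right, y up, looking along -z (the intrinsics and any distortion apply to the point x, -y, -z); pixel columns grow to the right and rows downward; lengths in m; the calibration is good to about 2 mm. The wrist camera is an equidistant fisheye: a pixel r from the principal point sees the ray r / f radians off the axis. A picture is of the moment at which its call begins: read the wrist's pose just before it. camera_params takes no time and is no camera call.
- job.close_job(): hands the job in, once; it reports no verdict.
The state is a dict: "time_s": time; "joint_pos": joint angles; "dq": joint speeds; "tau": joint torques, N m; "ee_pos": TCP position; "orientation": TCP orientation; "contact_force": force on the tool from outside, world axes, zero at the start; "ft_torque": the same for the moment, N m; "width": finger opening in m.
Only numpy, scipy, OpenCV 4.12 (cv2) and the standard library are available. Lean on these libraries where they do the work, as an engineer would, in place of code of your own. Each camera call takes 0.05 s, during which the arm holds its last target. There are 200 camera calls.

TASK

The grey pipe lies loose in the green yoke vise, and the vise's ratchet is set the wrong way, to unscrew. Flip the red direction lever over so that the ratchet drives clockwise (seen from above), check it by swinging the orange-gripped handle all the way back anticlockwise - it must click free and the screw must stay still - and then pump the handle clockwise, stroke by stroke, until the jaw holds the pipe firmly. The pipe is thin-walled: stop as soon as the handle goes firm (about twice the push that turns the screw while it is loose) or it will be crushed; leave the pipe in its place, do not disturb the things around, and let go at the end.

Things in the scene. Friction and masses are not known exactly. Their poses are not given: they have to be found in the camera images.
- vise: green iron pipe vise bolted to the table, base 150 x 130 mm, crosshead top 142 mm up; origin under its centre, z up. Screw and ratchet turn about its own z axis. Two stop pegs (8 mm thick, tops 168 mm up, 92 mm from the axis) bound the handle's swing: it points at vise angle 2.196 rad (from x toward y) at the anticlockwise stop, 0.946 at the clockwise stop
- handle (a joint): swing of the ratchet handle, rad: 0 = anticlockwise stop, 1.25 = clockwise stop (starts near it); grows clockwise from above. Head top 172 mm, shank top 164 mm above table; 16 teeth, up to 0.4 rad lost motion per stroke. Push at the grip: free 1 to 3 N, loose screw 4 N; once the jaw bears on the pipe +3.4 N per 10 mm: 8 N is good, over 12 N crushes. When let go it springs back a little
- grip_center (a point): centre of the orange grip, an upright free-turning cylinder, 22 mm across, from 165.5 to 210.5 mm above the table, on the end of the handle 130 mm from the vise's axis; hook, push or pinch it from above. The handle does not rise or sink as it turns
- lever (a joint): turn of the red direction lever on the ratchet head, rad: -0.4 (starts near here) = drives anticlockwise (unscrews), +0.4 = drives clockwise (tightens); grows clockwise from above. Springs over centre to either side; may rest at about 0.2 (either side) while its pawl stands on a tooth, and dips so at each click of the free-wheeling handle
- lever_tip (a point): mid-height of the red upright stub on the lever's end, 10 mm across, 172.5 to 194.5 mm above the table. The lever pivots on the handle's centre line 30 mm from the vise axis, the stub 28 mm farther out, up to 11 mm to either side of that line. Pushed clockwise, sideways across the handle, by 14 to 22 mm it flips; 2 to 3 N, and it may drag the handle to its stop
- screw_mark (a point): tip of the white pointer on the top end of the screw, in the middle of the ratchet head, 18 mm from the axis and 178 mm above the table; it turns with the screw (clockwise tightens)
- jaw: ribbed steel upper jaw under the screw, 42 x 50 x 12 mm; origin at the centre of its underside, which comes down 5 mm for each radian the screw turns clockwise; it starts 3 to 9 mm above the pipe and moves up to 1 mm more, from the give of the parts, while clamping
- pipe: grey thin-walled pipe offcut, 48 mm across and 240 mm long, lying loose in the V of the vise along the vise's x; origin at its middle, on its axis
- coupling: bystander: grey pipe coupling standing upright, 60 mm across, 50 mm tall; origin under its centre
- paste_tin: bystander: yellow tin, 70 mm across, 60 mm tall; origin under its centre
- hammer: bystander: hammer lying flat along its x, about 300 mm long; origin under its middle
Not all that is in view belongs to the job. Several things have the shape of the vise; the one meant has the colours described above. What is shaped like the pipe but yellow is not meant.

How it is judged:
By the outcome, as a careful person would: the job done as asked, in the order asked, and still so for the second after the job is handed in, with the robot touching nothing.
It also fails if it takes over 72 s, if anything falls off the work surface, if the arm or the gripper's body presses on something with over 40 N, if the wrist force passes 120 N, or if a joint passes its speed limit or range.

## Working session

There is one attempt and no reset: what is moved stays moved. The work goes in short steps, Python scripts to look and compute and a tool call to move; the robot and the scene stay as the last step left them, time stands still between calls to the robot, and variables do not carry over. Pictures are saved under pics/ and viewed, about 8 in all and at most 12, crops included, and the job is handed in when it is done.

Besides the shell and the picture viewer there is one more tool, called after ">>>" as name(argument=value, ...), one argument or row to a line, values as JSON. carry_out: Moves the arm, as the interface text tells. Its arguments: {"type":"object","properties":{"increments":{"type":"array"}},"required":["increments"]}

```bash
ls; mkdir -p pics; python3 - <<'E'
from rig import sensors, optics
import cv2,numpy as np
s=sensors.observe();print(s)
for n in("scene","top"):
    p,d=optics.capture(n);cv2.imwrite(f"pics/{n}0.png",p);np.save(f"pics/{n}0.npy",d)
    print(n,optics.camera_params(n))
print(optics.camera_params("wrist"))
E
```

```text
pics
{'time_s': 0.0, 'joint_pos': array([ 1.07468973e+00,  5.28457198e-02,  1.40176704e+00,  5.62480887e-06,
        1.68858747e+00, -7.03346911e-02]), 'dq': array([-0.00105653,  0.00041718, -0.00033459,  0.0009364 ,  0.00015346,
        0.00011168]), 'tau': array([ 2.14359711e-04, -3.81663322e+01, -3.60189199e+01, -1.07467451e-04,
        6.21846761e-03, -7.28346492e-06]), 'ee_pos': array([0.21668374, 0.47785715, 0.23044638]), 'orientation': array([-1.64460636,  1.56918874, -2.07037761]), 'contact_force': array([ 0.02115258, -0.50672133,  0.23595438]), 'ft_torque': array([ 0.0345616 , -0.01200912,  0.00143234]), 'width': 0.08573823707460436}
scene {'fx': 395.87748041647984, 'fy': 395.87748041647984, 'cx': 320.80080795368855, 'cy': 196.2795228426694, 'extrinsics': array([[-0.83404202,  0.55169354, -0.00285302,  0.47280687],
       [-0.31515579, -0.47219055,  0.82323321,  0.07802934],
       [ 0.45282528,  0.68751024,  0.56769617, -1.55601162],
       [ 0.        ,  0.        ,  0.        ,  1.        ]])}
top {'fx': 390.16927546433146, 'fy': 390.16927546433146, 'cx': 312.24827270897083, 'cy': 199.2287981008355, 'extrinsics': array([[ 0.00508639, -0.99992968, -0.0107132 , -0.00998182],
       [ 0.99829034,  0.00445364,  0.05828011, -0.57815726],
       [-0.0582283 , -0.01099132,  0.99824278, -1.16059285],
       [ 0.        ,  0.        ,  0.        ,  1.        ]])}
{'fx': 309.70691628693146, 'fy': 309.70691628693146, 'cx': 318.8041330456439, 'cy': 201.19763133009067, 'mount': array([[ 1.46823855e-04,  2.65599702e-01, -9.64083387e-01,
        -1.42458720e-01],
       [ 9.99999988e-01, -1.46074800e-06,  1.51891300e-04,
         9.00217530e-04],
       [ 3.89340012e-05, -9.64083398e-01, -2.65599699e-01,
        -6.66348593e-02],
       [ 0.00000000e+00,  0.00000000e+00,  0.00000000e+00,
         1.00000000e+00]])}
```

View pics/scene0.png

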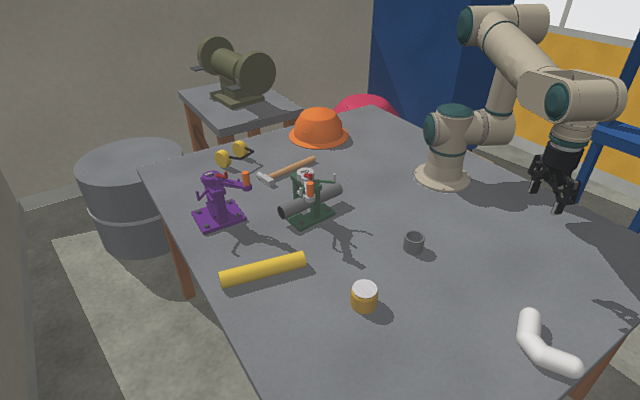

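View pics/top0.png

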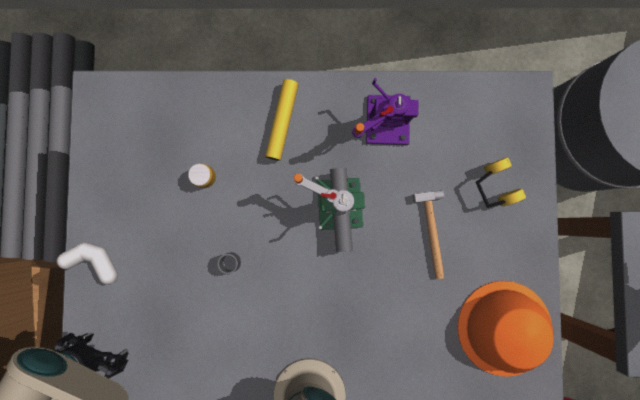

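Candidates: in the top view the purple vise is at (388,118) and the green one with orange grip and red lever at (340,203). In the pipe's shape there are the grey pipe at (341,210) and the yellow one at (283,118). I choose the green vise with the grey pipe, and check in a close crop.

```bash
cat > h.py <<'E'
import numpy as np,cv2
from rig import sensors,optics
from scipy.spatial.transform import Rotation as R
def ray(n,u,v,z):
    c=optics.camera_params(n);E=c["extrinsics"]
    d=np.array([(u-c["cx"])/c["fx"],-(v-c["cy"])/c["fy"],-1.])
    o=-E[:3,:3].T@E[:3,3];w=E[:3,:3].T@d
    return o+w*(z-o[2])/w[2]
def proj(n,p):
    c=optics.camera_params(n);E=c["extrinsics"];q=E[:3,:3]@p+E[:3,3]
    return c["cx"]-c["fx"]*q[0]/q[2], c["cy"]+c["fy"]*q[1]/q[2]
def tool():
    s=sensors.observe();return s["ee_pos"],R.from_euler("xyz",s["orientation"]).as_matrix()
E
python3 - <<'E'
from h import *
p=cv2.imread("pics/top0.png");q=cv2.imread("pics/scene0.png")
a=cv2.resize(p[160:260,270:390],None,fx=5,fy=5,interpolation=2)
cv2.imwrite("pics/crop1.png",a)
b=cv2.resize(q[155:235,270:350],None,fx=6,fy=6,interpolation=2);cv2.imwrite("pics/crop2.png",b)
h=cv2.cvtColor(p,cv2.COLOR_BGR2HSV)
for nm,lo,hi in(("orange",(6,150,120),(20,255,255)),("red",(0,160,90),(4,255,255)),("green",(60,60,30),(90,255,255))):
    m=cv2.inRange(h,lo,hi);m[:160]=0;m[260:]=0;m[:,:270]=0;m[:,390:]=0
    ys,xs=np.nonzero(m);print(nm,len(xs),xs.mean(),ys.mean(),cv2.minAreaRect(np.c_[xs,ys].astype(np.float32)))
E
```

```text
orange 53 297.6792452830189 177.58490566037736 ((297.5, 177.5), (7.0, 7.0), 90.0)
red 44 328.6818181818182 195.0909090909091 ((328.0, 195.0), (14.0, 4.0), 0.0)
green 979 341.4668028600613 204.87538304392237 ((341.1310729980469, 203.2275848388672), (49.091609954833984, 45.68573760986328), 86.633544921875)
```

View pics/crop1.png

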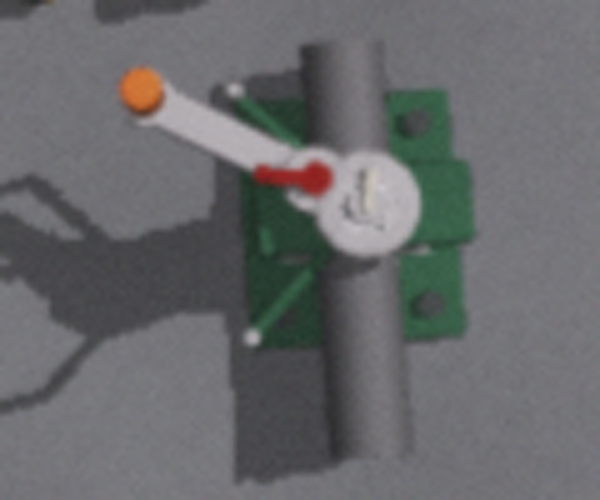

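```bash
python3 - <<'E'
from h import *
for n,u,v,z in(("head",343.8,200.8,.172),("grip",297.8,177.7,.2105),("stub",322.4,195,.1945),("pivot",333.2,195.6,.17),("pegcw",316.8,178,.168),("pegacw",320.4,227.6,.168),("pipeA",338,168.5,.10),("pipeB",345,252,.10)):
    print(n,ray("top",u,v,z).round(4))
h=ray("top",343.8,200.8,.172);g=ray("top",297.8,177.7,.2105);print("r",np.linalg.norm((g-h)[:2]),"ang",np.arctan2(*(g-h)[1::-1]))
p,M=tool();print(M.round(3),p)
# second opinion on grip from scene view
q=cv2.imread("pics/scene0.png");hh=cv2.cvtColor(q,cv2.COLOR_BGR2HSV)
m=cv2.inRange(hh,(6,150,120),(20,255,255));m[:165]=0;m[220:]=0;m[:,:290]=0;m[:,330:]=0
ys,xs=np.nonzero(m);print("scene grip px",xs.mean(),ys.mean(),"pred",proj("scene",np.r_[g[:2],.188]))
E
```

```text
head [ 0.5654 -0.0915  0.172 ]
grip [0.6213 0.0275 0.2105]
stub [ 0.5788 -0.0351  0.1945]
pivot [ 0.579  -0.0638  0.17  ]
pegcw [ 0.6255 -0.0206  0.168 ]
pegacw [ 0.4951 -0.0306  0.168 ]
pipeA [ 0.6603 -0.0802  0.1   ]
pipeB [ 0.4268 -0.0999  0.1   ]
r 0.1314506250902123 ang 1.1316353350000004
[[-0.001  0.413  0.911]
 [-0.001  0.911 -0.413]
 [-1.    -0.001 -0.   ]] [0.2166718  0.47791181 0.2305534 ]
scene grip px 309.3076923076923 188.37179487179486 pred (np.float64(310.20592861970187), np.float64(188.0030933230221))
```

View pics/crop2.png

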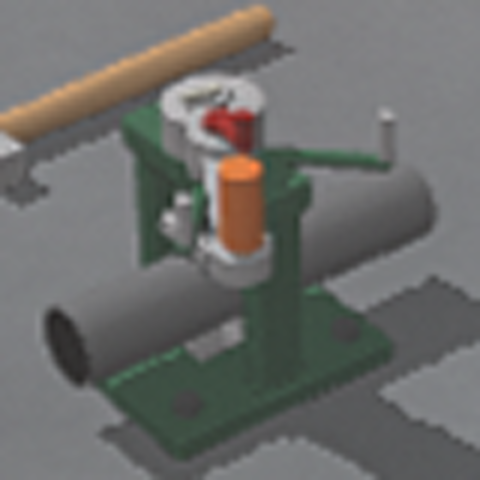

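Crop shows the green vise, its red lever on the anticlockwise side, and the orange grip: choice confirmed. Moving over with shut fingers.

>>> carry_out(
  increments=[
    [-10,-10,16,0,-1],
    [-10,-20,32,0,-1],
    [0,-20,32,0,-1],
    [0,-20,32,0,-1],
    [0,-20,32,0,-1],
    [0,-20,32,0,-1],
    [0,-20,32,0,-1],
    [0,-20,32,0,-1],
  ],
)

```text
time_s: 0.77
ee_pos: [0.3739, 0.2407, 0.2511]
orientation: [-2.6, 1.571, -3.026]
contact_force: [0.3, 0.5, -0.2]
width: 0.0
```

>>> carry_out(
  increments=[
    [0,-20,32,0,-1],
    [0,-20,32,0,-1],
    [0,-20,32,0,-1],
    [0,-20,32,0,-1],
    [0,-20,32,0,-1],
    [0,-20,32,0,-1],
    [0,-20,32,0,-1],
    [0,-20,32,0,-1],
  ],
)

```text
time_s: 1.43
ee_pos: [0.5411, -0.0109, 0.2509]
orientation: [-3.014, 1.57, 2.843]
contact_force: [0.6, 0.3, -0.1]
width: -0.0003
```

```bash
python3 - <<'E'
from h import *
p,M=tool();print(p,M.round(3))
im,d=optics.capture("wrist");cv2.imwrite("pics/w1.png",im)
t=np.array([.553,-.0235,.178]);print("delta tool mm",(M.T@(t-p)*1000).round(1))
E
```

```text
[ 0.54106305 -0.01088226  0.25086491] [[-0.001  0.413  0.911]
 [ 0.     0.911 -0.413]
 [-1.    -0.    -0.001]]
delta tool mm [72.9 -6.6 16.1]
```

View pics/w1.png

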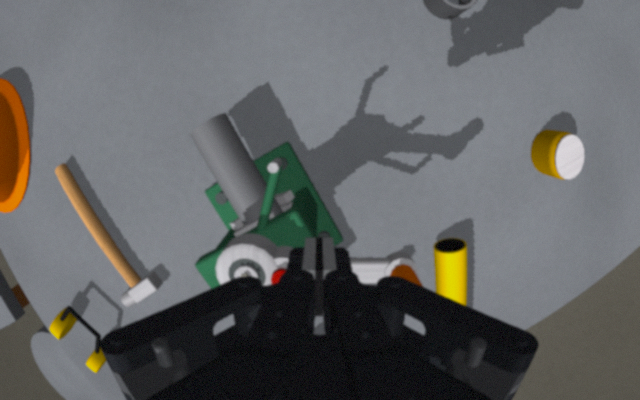

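The wrist view shows the shut fingers at (320,250) on the anticlockwise side of the lever (red at 280,275), the handle behind them. I descend beside the stub.

>>> carry_out(
  increments=[
    [10,-3,0,0,-1],
    [15,-3,5,0,-1],
    [15,0,5,0,-1],
    [15,0,0,0,-1],
    [12,0,0,0,-1],
    [6,0,0,0,-1],
    [0,0,0,0,-1],
    [0,0,0,0,-1],
  ],
)

```text
time_s: 2.15
ee_pos: [0.547, -0.0182, 0.1785]
orientation: [1.393, 1.571, 0.968]
contact_force: [0.8, 0.3, -0.5]
width: -0.0
```

>>> carry_out(
  increments=[
    [0,0,4,0,-1],
    [0,0,4,0,-1],
    [0,0,4,0,-1],
    [0,0,4,0,-1],
    [0,0,3,0,-1],
    [0,0,3,0,-1],
    [0,0,0,0,-1],
    [0,0,0,0,-1],
  ],
)

```text
time_s: 2.82
ee_pos: [0.5673, -0.0278, 0.1782]
orientation: [2.842, 1.571, 2.416]
contact_force: [0.3, -0.1, 0.1]
width: -0.0
```

```bash
python3 - <<'E'
from h import *
p,M=tool();print(p,M.round(3))
im,d=optics.capture("top")
a=cv2.resize(im[160:260,270:390],None,fx=5,fy=5,interpolation=2);cv2.imwrite("pics/t2.png",a)
h=cv2.cvtColor(im,cv2.COLOR_BGR2HSV);m=cv2.inRange(h,(6,150,120),(20,255,255));m[:160]=0;m[260:]=0;m[:,:270]=0;m[:,390:]=0
ys,xs=np.nonzero(m);g=ray("top",xs.mean(),ys.mean(),.2105);print(len(xs),g,np.arctan2(g[1]+.0915,g[0]-.5654))
E
```

```text
[ 0.56726559 -0.02779624  0.17820322] [[-0.     0.413  0.911]
 [ 0.     0.911 -0.413]
 [-1.     0.    -0.   ]]
0 [nan nan nan] nan<stdin>:6: RuntimeWarning: Mean of empty slice.
  ret = ret.dtype.type(ret / rcount)
```

>>> carry_out(
  increments=[
    [0,0,2,0,-1],
    [0,0,2,0,-1],
    [0,0,2,0,-1],
    [0,0,2,0,-1],
    [0,0,2,0,-1],
    [0,0,2,0,-1],
    [0,0,0,0,-1],
    [0,0,0,0,-1],
  ],
)

```text
time_s: 3.53
ee_pos: [0.5783, -0.0332, 0.1782]
orientation: [-0.648, 1.57, -1.075]
contact_force: [-1.5, 0.2, -0.3]
width: -0.0001
```

>>> carry_out(
  increments=[
    [0,0,2,0,-1],
    [0,0,2,0,-1],
    [0,0,2,0,-1],
    [0,0,2,0,-1],
    [0,0,0,0,-1],
    [0,0,0,0,-1],
    [0,0,0,0,-1],
    [0,0,0,0,-1],
  ],
)

```text
time_s: 4.2
ee_pos: [0.5854, -0.036, 0.1783]
orientation: [0.216, 1.571, -0.21]
contact_force: [-0.1, -0.2, 0.7]
width: 0.0001
```

>>> carry_out(
  increments=[
    [0,0,-4,0,-1],
    [0,0,-8,0,-1],
    [-10,0,-4,0,-1],
    [-15,0,0,0,-1],
    [-20,0,-10,0,-1],
    [-20,0,-30,0,-1],
    [-10,0,-40,0,-1],
    [0,0,-40,0,-1],
  ],
)

```text
time_s: 4.87
ee_pos: [0.4608, 0.0206, 0.2567]
orientation: [0.421, 1.565, -0.005]
contact_force: [-0.9, 0.4, 1.3]
width: -0.0004
```

>>> carry_out(
  increments=[
    [0,0,-15,0.1,1],
    [0,0,0,0.12,1],
    [0,0,0,0.12,1],
    [0,0,0,0.12,1],
    [0,0,0,0.12,1],
    [0,0,0,0.12,1],
    [0,0,0,0.12,1],
    [0,0,0,0.12,1],
  ],
)

```text
time_s: 5.53
ee_pos: [0.4474, 0.0266, 0.2543]
orientation: [1.427, 1.57, 0.055]
contact_force: [-0.6, 0.0, 0.1]
width: 0.0854
```

```bash
cat >> h.py <<'E'
AX=np.array([.5654,-.0915])
def look(fn):
    im,d=optics.capture("top")
    a=cv2.resize(im[160:260,270:390],None,fx=5,fy=5,interpolation=2);cv2.imwrite(fn,a)
    h=cv2.cvtColor(im,cv2.COLOR_BGR2HSV);m=cv2.inRange(h,(6,150,120),(20,255,255));m[:150]=0;m[270:]=0;m[:,:260]=0;m[:,390:]=0
    ys,xs=np.nonzero(m)
    if len(xs):g=ray("top",xs.mean(),ys.mean(),.2105);print("grip",len(xs),g,np.arctan2(g[1]-AX[1],g[0]-AX[0]))
    p,M=tool();print(p,M.round(3));return p,M
E
python3 - <<'E'
from h import *
look("pics/t3.png")
E
```

```text
grip 49 [0.63347248 0.0215759  0.2105    ] 1.0289024045139714
[0.44747182 0.02657415 0.25425559] [[ 0.001  0.982  0.191]
 [ 0.     0.191 -0.982]
 [-1.     0.001  0.   ]]
```

View pics/t3.png

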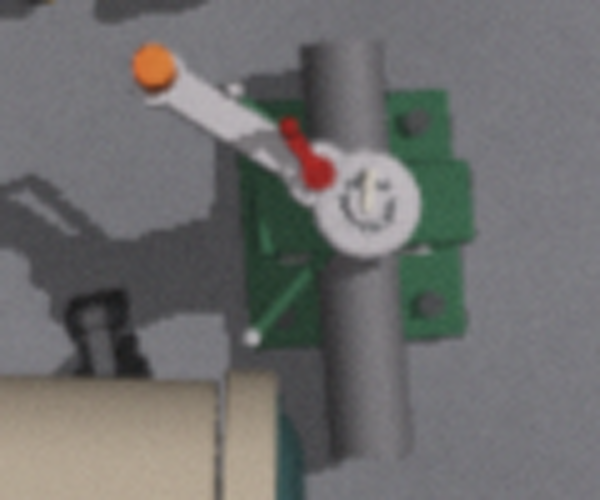

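Crop: the red stub (290,127) now stands clockwise of the handle line, the handle is at its clockwise stop (grip 154,68), and the screw pointer points up (368,180). The lever flipped. Next, pinch the grip.

>>> carry_out(
  increments=[
    [0,26,6,0,1],
    [0,32,7,0,1],
    [0,32,7,0,1],
    [0,32,7,0,1],
    [0,32,7,0,1],
    [0,28,7,0,1],
    [0,0,0,0.1,1],
    [0,0,0,0,1],
  ],
)

```text
time_s: 6.25
ee_pos: [0.6349, 0.0234, 0.2518]
orientation: [-1.733, 1.568, 3.084]
contact_force: [-0.1, 0.1, -0.6]
width: 0.0851
```

```bash
python3 - <<'E'
from h import *
p,M=tool();print(p)
print((M.T@(np.array([.6335,.021,.171])-p)*1000).round(1))
E
```

```text
[0.63488174 0.02336682 0.25176097]
[80.8 -1.4  2.2]
```

>>> carry_out(
  increments=[
    [12,-1,2,0,1],
    [18,0,0,0,1],
    [18,0,0,0,1],
    [18,0,0,0,1],
    [10,0,0,0,1],
    [5,0,0,0,0],
    [0,0,0,0,-0.2],
    [0,0,0,0,-0.2],
  ],
)

```text
time_s: 6.92
ee_pos: [0.6338, 0.0213, 0.1737]
orientation: [1.496, 1.569, 0.031]
contact_force: [0.4, -0.1, 0.7]
width: 0.0517
```

>>> carry_out(
  increments=[
    [0,0,0,0,-0.4],
    [0,0,0,0,-1],
    [0,0,0,0,-1],
    [0,0,0,0,-1],
    [0,0,0,0,-1],
    [0,0,0,0,-1],
    [0,0,0,0,-1],
    [0,0,0,0,-1],
  ],
)

```text
time_s: 7.58
ee_pos: [0.6345, 0.0214, 0.1741]
orientation: [1.538, 1.567, 0.072]
contact_force: [2.8, 0.7, 5.7]
width: 0.0205
```

```bash
cat >> h.py <<'E'
AX=np.array([.566,-.090])
def st():
    s=sensors.observe();p,M=tool();r=p[:2]-AX;a=np.arctan2(r[1],r[0]);f=s["contact_force"]
    u=np.array([np.cos(a),np.sin(a)]);t=np.array([u[1],-u[0]])
    print("p",p.round(4),"r",np.linalg.norm(r).round(4),"ang",a.round(3),"h",(2.276-a).round(3),"Frad",(f[:2]@u).round(2),"push cw",(-f[:2]@t).round(2),"w",s["width"].round(4),"yaw_y",np.arctan2(M[1,1],M[0,1]).round(3))
    return p,M,a
def plan(a1,n,R0=.130,ax=None):
    """tool-frame mm rows along the arc from the present angle to a1"""
    p,M,a=st();C=AX if ax is None else ax
    q=[p]+[np.r_[C+R0*np.array([np.cos(x),np.sin(x)]),p[2]] for x in np.linspace(a,a1,n+1)[1:]]
    for d in np.diff(q,axis=0):print((M.T@d*1000).round(0)[1:])
E
python3 - <<'E'
from h import *
st();plan(2.276,14)
E
```

```text
Traceback (most recent call last):
  File "h.py", line 26, in st
    print("p",p.round(4),"r",np.linalg.norm(r).round(4),"ang",a.round(3),"h",(2.276-a).round(3),"Frad",(f[:2]@u).round(2),"push cw",(-f[:2]@t).round(2),"w",s["width"].round(4),"yaw_y",np.arctan2(M[1,1],M[0,1]).round(3))
                                                                                                                                                            ^^^^^^^^^^^^^^^^
AttributeError: 'float' object has no attribute 'round'
```

```bash
sed -i 's/s\["width"\].round(4)/round(s["width"],4)/' h.py; python3 - <<'E'
from h import *
plan(2.276,14)
E
```

```text
p [0.6345 0.0214 0.1741] r 0.1307 ang 1.019 h 1.257 Frad 2.01 push cw -2.01 w 0.0205 yaw_y 0.105
[-10.  -6.]
[-10.  -6.]
[-11.  -5.]
[-11.  -4.]
[-11.  -3.]
[-12.  -2.]
[-12.  -1.]
[-12.   0.]
[-12.   1.]
[-11.   2.]
[-11.   3.]
[-11.   4.]
[-10.   5.]
[-10.   6.]
```

>>> carry_out(
  increments=[
    [0,-10,-6,0,-1],
    [0,-10,-6,0,-1],
    [0,-11,-5,0,-1],
    [0,-11,-4,0,-1],
    [0,-11,-3,0,-1],
    [0,-12,-2,0,-1],
    [0,-12,-1,0,-1],
    [0,0,0,0,-1],
  ],
)

```text
time_s: 8.25
ee_pos: [0.5534, 0.0386, 0.1741]
orientation: [0.489, 1.567, -0.978]
contact_force: [-1.2, -6.0, 5.7]
width: 0.0209
```

```bash
python3 - <<'E'
from h import *
plan(2.276,7)
E
```

```text
p [0.5534 0.0386 0.1741] r 0.1292 ang 1.668 h 0.608 Frad -5.86 push cw 1.82 w 0.0209 yaw_y 0.104
[-11.  -0.]
[-11.   1.]
[-11.   2.]
[-11.   3.]
[-10.   4.]
[-10.   5.]
[-10.   6.]
```

>>> carry_out(
  increments=[
    [0,-11,1,0,-1],
    [0,-11,2,0,-1],
    [0,-11,2,0,-1],
    [0,-11,3,0,-1],
    [0,-10,4,0,-1],
    [0,-10,5,0,-1],
    [0,-6,4,0,-1],
    [0,0,0,0,-1],
  ],
)

```text
time_s: 8.92
ee_pos: [0.4871, 0.0106, 0.1741]
orientation: [1.153, 1.567, -0.313]
contact_force: [1.9, -2.1, 6.4]
width: 0.0202
```

```bash
python3 - <<'E'
from h import *
st()
E
```

```text
p [0.4871 0.0106 0.1741] r 0.1279 ang 2.236 h 0.04 Frad -2.83 push cw -0.15 w 0.0202 yaw_y 0.104
```

>>> carry_out(
  increments=[
    [0,-2,1.5,0,-1],
    [0,-2,1.5,0,-1],
    [0,-1,0.7,0,-1],
    [0,-1,0.7,0,-1],
    [0,0,0,0,-1],
    [0,0,0,0,-1],
    [0,0,0,0,-1],
    [0,0,0,0,-1],
  ],
)

```text
time_s: 9.58
ee_pos: [0.4846, 0.0086, 0.1741]
orientation: [1.798, 1.56, 0.334]
contact_force: [17.3, 9.3, 0.5]
width: 0.0206
```

```bash
python3 - <<'E'
from h import *
st();look("pics/t4.png")
E
```

```text
p [0.4846 0.0086 0.1741] r 0.1278 ang 2.261 h 0.015 Frad -3.81 push cw -19.25 w 0.0206 yaw_y 0.107
[0.48455794 0.00855592 0.17412294] [[ 0.01   0.994  0.107]
 [ 0.004  0.106 -0.994]
 [-1.     0.011 -0.002]]
```

```bash
python3 - <<'E'
from h import *
a=cv2.imread("pics/t4.png")[:400,200:500]
w,_=optics.capture("wrist");s,_=optics.capture("scene")
cv2.imwrite("pics/w4.png",w)
b=cv2.resize(w,(500,400)) 
c=cv2.resize(s[155:235,270:350],(200,200),interpolation=2)
c=np.vstack([c,np.zeros((200,200,3),np.uint8)])
cv2.imwrite("pics/m4.png",cv2.resize(np.hstack([a,b]),(800,400)))
E
```

```text
(no output)
```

View pics/m4.png

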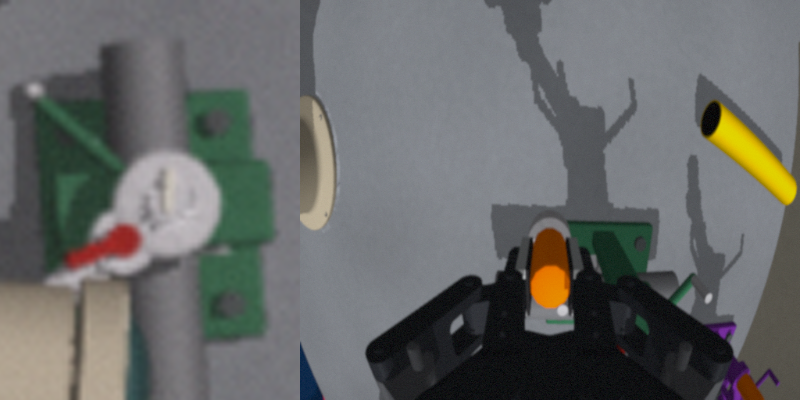

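The view shows the pointer still pointing up at (168,180) after the full back-swing, with the lever stub (75,258) on the clockwise side. So the ratchet ran free. Now the first tightening stroke.

```bash
sed -i 's/^AX=np.array(\[.566.*/AX=np.array([.5695,-.0912])/' h.py; python3 - <<'E'
from h import *
plan(1.66,7)
# pointer measure from saved crops: whitish-yellow pixels in head
for f in("t3","t4"):
    a=cv2.imread(f"pics/{f}.png")[150:260,315:425].astype(int); print(f,a[55,55],a[25:55:6,53].tolist())
E
```

```text
p [0.4846 0.0086 0.1741] r 0.131 ang 2.276 h -0.0 Frad -4.98 push cw -19.01 w 0.0205 yaw_y 0.107
[10. -5.]
[10. -5.]
[11. -4.]
[11. -3.]
[11. -2.]
[11. -1.]
[11. -0.]
t3 [181 190 195] [[158, 166, 172], [170, 179, 186], [171, 180, 187], [175, 184, 190], [183, 193, 199]]
t4 [183 189 195] [[170, 179, 185], [175, 185, 190], [172, 180, 187], [183, 193, 198], [182, 190, 197]]
```

>>> carry_out(
  increments=[
    [0,12,-5,0,-1],
    [0,11,-5,0,-1],
    [0,11,-4,0,-1],
    [0,11,-3,0,-1],
    [0,11,-2,0,-1],
    [0,11,-1,0,-1],
    [0,11,0,0,-1],
    [0,0,0,0,-1],
  ],
)

```text
time_s: 10.4
ee_pos: [0.5581, 0.0387, 0.1741]
orientation: [2.682, 1.564, 1.22]
contact_force: [-1.0, 14.3, 9.4]
width: 0.0208
```

```bash
python3 - <<'E'
from h import *
look("pics/t5.png");plan(1.04,8)
E
```

```text
[0.55773235 0.03858852 0.17407483] [[ 0.002  0.994  0.108]
 [ 0.006  0.108 -0.994]
 [-1.     0.003 -0.006]]
p [0.5577 0.0386 0.1741] r 0.1303 ang 1.661 h 0.615 Frad 14.84 push cw -1.37 w 0.0204 yaw_y 0.109
[10.  1.]
[10.  1.]
[10.  2.]
[10.  3.]
[9. 4.]
[9. 4.]
[9. 5.]
[8. 6.]
```

Radial load from pinching spoils the force reading. I switch to a loose hook (about 28 mm gap) and turn the tool with the handle, so that tool y carries only the push.

>>> carry_out(
  increments=[
    [0,0,-2,0,-0.34],
    [0,0,0,0.02,-0.34],
    [0,0,0,0,-0.34],
    [0,0,0,0,-0.34],
    [0,0,0,0,-0.34],
    [0,0,0,0,-0.34],
    [0,0,0,0,-0.34],
    [0,0,0,0,-0.34],
  ],
)

```text
time_s: 11.12
ee_pos: [0.5565, 0.0366, 0.1723]
orientation: [-2.0, 1.571, 2.797]
contact_force: [-0.8, -0.8, -0.1]
width: 0.028
```

```bash
python3 - <<'E'
from h import *
st()
E
```

```text
p [0.5565 0.0366 0.1723] r 0.1285 ang 1.672 h 0.604 Frad -0.76 push cw 0.87 w 0.028 yaw_y 0.085
```

>>> carry_out(
  increments=[
    [0,2,0,0.015,-0.34],
    [0,2,0,0.015,-0.34],
    [0,2,0,0.015,-0.34],
    [0,2,0,0.015,-0.34],
    [0,2,0,0.015,-0.34],
    [0,2,0,0.015,-0.34],
    [0,2,0,0.015,-0.34],
    [0,1,0,0.008,-0.34],
  ],
)

```text
time_s: 11.78
ee_pos: [0.5717, 0.0374, 0.1723]
orientation: [-2.587, 1.571, 2.096]
contact_force: [-5.2, -0.8, 1.9]
width: 0.0284
```

```bash
python3 - <<'E'
from h import *
look("pics/t6.png");st()
E
```

```text
[0.57184085 0.03737654 0.17236453] [[ 0.     1.    -0.029]
 [ 0.    -0.029 -1.   ]
 [-1.     0.    -0.   ]]
p [0.5718 0.0374 0.1724] r 0.1286 ang 1.553 h 0.723 Frad -0.18 push cw 2.62 w 0.0285 yaw_y -0.029
```

>>> carry_out(
  increments=[
    [0,2,0,0.015,-0.34],
    [0,2,0,0.015,-0.34],
    [0,2,0,0.015,-0.34],
    [0,2,0,0.015,-0.34],
    [0,2,0,0.015,-0.34],
    [0,2,0,0.015,-0.34],
    [0,2,0,0.015,-0.34],
    [0,2,0,0.015,-0.34],
  ],
)

```text
time_s: 12.5
ee_pos: [0.5877, 0.0361, 0.1723]
orientation: [2.377, 1.571, 0.656]
contact_force: [-4.0, -0.3, 3.0]
width: 0.028
```

```bash
python3 - <<'E'
from h import *
st()
a=[cv2.imread(f"pics/{f}.png")[100:320,200:460] for f in("t3","t4","t6")]
cv2.imwrite("pics/m6.png",np.hstack(a))
E
```

```text
p [0.5877 0.0361 0.1723] r 0.1286 ang 1.429 h 0.847 Frad -0.82 push cw 3.93 w 0.028 yaw_y -0.149
```

View pics/m6.png

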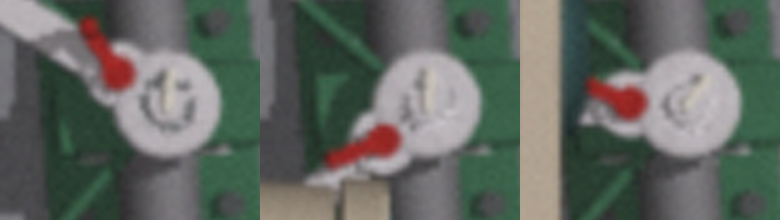

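The strip shows the pointer up in both of the first two frames (before and after the back-swing) and turned about 40° clockwise in the third, so the ratchet is driving. The push is still about 4 N, so the screw is loose.

>>> carry_out(
  increments=[
    [0,2,0,0.015,-0.34],
    [0,2,0,0.015,-0.34],
    [0,2,0,0.015,-0.34],
    [0,2,0,0.015,-0.34],
    [0,2,0,0.015,-0.34],
    [0,2,0,0.015,-0.34],
    [0,2,0,0.015,-0.34],
    [0,2,0,0.015,-0.34],
  ],
)

```text
time_s: 13.17
ee_pos: [0.6034, 0.0329, 0.1723]
orientation: [2.787, 1.571, 0.946]
contact_force: [-4.2, 1.1, 2.8]
width: 0.0282
```

```bash
python3 - <<'E'
from h import *
st()
E
```

```text
p [0.6034 0.0329 0.1723] r 0.1286 ang 1.304 h 0.972 Frad -0.02 push cw 4.32 w 0.0282 yaw_y -0.269
```

>>> carry_out(
  increments=[
    [0,2,0,0.015,-0.34],
    [0,2,0,0.015,-0.34],
    [0,2,0,0.015,-0.34],
    [0,2,0,0.015,-0.34],
    [0,2,0,0.015,-0.34],
    [0,2,0,0.015,-0.34],
    [0,2,0,0.015,-0.34],
    [0,2,0,0.015,-0.34],
  ],
)

```text
time_s: 13.83
ee_pos: [0.6185, 0.0278, 0.1723]
orientation: [2.802, 1.571, 0.842]
contact_force: [-4.7, 1.4, 1.6]
width: 0.0284
```

```bash
python3 - <<'E'
from h import *
st()
E
```

```text
p [0.6185 0.0278 0.1723] r 0.1287 ang 1.18 h 1.096 Frad -0.44 push cw 4.88 w 0.0284 yaw_y -0.389
```

>>> carry_out(
  increments=[
    [0,2,0,0.015,-0.34],
    [0,2,0,0.015,-0.34],
    [0,2,0,0.015,-0.34],
    [0,2,0,0.015,-0.34],
    [0,2,0,0.015,-0.34],
    [0,1,0,0.008,-0.34],
    [0,1,0,0.008,-0.34],
    [0,0.5,0,0.004,-0.34],
  ],
)

```text
time_s: 14.5
ee_pos: [0.6298, 0.0226, 0.1723]
orientation: [-3.064, 1.571, 1.165]
contact_force: [-4.0, 2.2, 2.0]
width: 0.0284
```

```bash
python3 - <<'E'
from h import *
st()
E
```

```text
p [0.6298 0.0226 0.1723] r 0.1288 ang 1.084 h 1.192 Frad 0.04 push cw 4.53 w 0.0284 yaw_y -0.484
```

>>> carry_out(
  increments=[
    [0,-15,0.9,-0.1,-0.34],
    [0,-15,0.9,-0.115,-0.34],
    [0,-15,0.9,-0.115,-0.34],
    [0,-15,0.9,-0.115,-0.34],
    [0,-15,0.9,-0.115,-0.34],
    [0,-15,0.9,-0.115,-0.34],
    [0,-15,0.9,-0.115,-0.34],
    [0,0,0,0,-0.34],
  ],
)

```text
time_s: 15.17
ee_pos: [0.5265, 0.0314, 0.1723]
orientation: [0.369, 1.57, -0.891]
contact_force: [-0.8, 0.0, -0.6]
width: 0.028
```

```bash
python3 - <<'E'
from h import *
st()
E
```

```text
p [0.5265 0.0314 0.1723] r 0.1299 ang 1.908 h 0.368 Frad 0.29 push cw 0.77 w 0.028 yaw_y 0.311
```

>>> carry_out(
  increments=[
    [0,-10,0.4,-0.08,-0.34],
    [0,-10,0.4,-0.08,-0.34],
    [0,-10,0.4,-0.08,-0.34],
    [0,-10,0.4,-0.08,-0.34],
    [0,-4,0,-0.03,-0.34],
    [0,-3,0,-0.02,-0.34],
    [0,-1,0,-0.01,-0.34],
    [0,0,0,0,-0.34],
  ],
)

```text
time_s: 15.83
ee_pos: [0.486, 0.009, 0.1723]
orientation: [0.634, 1.57, -0.252]
contact_force: [-0.6, 0.3, 0.0]
width: 0.0283
```

```bash
python3 - <<'E'
from h import *
st();look("pics/t7.png")
E
```

```text
p [0.486  0.009  0.1723] r 0.1305 ang 2.265 h 0.011 Frad 0.64 push cw 0.23 w 0.0283 yaw_y 0.685
[0.48595668 0.00914465 0.17223543] [[ 0.     0.774  0.633]
 [-0.     0.633 -0.774]
 [-1.     0.     0.   ]]
```

>>> carry_out(
  increments=[
    [0,3,0,0.023,-0.34],
    [0,3,0,0.023,-0.34],
    [0,3,0,0.023,-0.34],
    [0,3,0,0.023,-0.34],
    [0,3,0,0.023,-0.34],
    [0,3,0,0.023,-0.34],
    [0,2,0,0.015,-0.34],
    [0,2,0,0.015,-0.34],
  ],
)

```text
time_s: 16.55
ee_pos: [0.5038, 0.0219, 0.1721]
orientation: [-1.735, 1.57, -2.789]
contact_force: [-0.6, -0.5, 0.9]
width: 0.0279
```

>>> carry_out(
  increments=[
    [0,2,0,0.015,-0.34],
    [0,2,0,0.015,-0.34],
    [0,2,0,0.015,-0.34],
    [0,2,0,0.015,-0.34],
    [0,2,0,0.015,-0.34],
    [0,2,0,0.015,-0.34],
    [0,2,0,0.015,-0.34],
    [0,2,0,0.015,-0.34],
  ],
)

```text
time_s: 17.22
ee_pos: [0.518, 0.0291, 0.1722]
orientation: [-2.787, 1.571, 2.323]
contact_force: [-0.6, -0.3, -1.5]
width: 0.0281
```

>>> carry_out(
  increments=[
    [0,2,0,0.015,-0.34],
    [0,2,0,0.015,-0.34],
    [0,2,0,0.015,-0.34],
    [0,2,0,0.015,-0.34],
    [0,2,0,0.015,-0.34],
    [0,2,0,0.015,-0.34],
    [0,2,0,0.015,-0.34],
    [0,2,0,0.015,-0.34],
  ],
)

```text
time_s: 17.88
ee_pos: [0.5327, 0.0344, 0.1722]
orientation: [-1.688, 1.57, -2.981]
contact_force: [-5.2, -0.8, -0.5]
width: 0.028
```

>>> carry_out(
  increments=[
    [0,2,0,0.015,-0.34],
    [0,2,0,0.015,-0.34],
    [0,2,0,0.015,-0.34],
    [0,2,0,0.015,-0.34],
    [0,1,0,0.008,-0.34],
    [0,1,0,0.008,-0.34],
    [0,1,0,0.008,-0.34],
    [0,1,0,0.008,-0.34],
  ],
)

```text
time_s: 18.55
ee_pos: [0.5445, 0.0373, 0.1723]
orientation: [-1.625, 1.57, -3.01]
contact_force: [-5.6, -0.9, 0.8]
width: 0.0281
```

```bash
python3 - <<'E'
from h import *
st()
E
```

```text
p [0.5445 0.0373 0.1723] r 0.1309 ang 1.763 h 0.513 Frad 0.23 push cw 5.7 w 0.0281 yaw_y 0.186
```

>>> carry_out(
  increments=[
    [0,1,0,0.008,-0.34],
    [0,1,0,0.008,-0.34],
    [0,1,0,0.008,-0.34],
    [0,1,0,0.008,-0.34],
    [0,1,0,0.008,-0.34],
    [0,1,0,0.008,-0.34],
    [0,1,0,0.008,-0.34],
    [0,1,0,0.008,-0.34],
  ],
)

```text
time_s: 19.22
ee_pos: [0.5521, 0.0386, 0.1723]
orientation: [-1.684, 1.57, -3.133]
contact_force: [-7.1, -1.2, 2.5]
width: 0.0278
```

```bash
python3 - <<'E'
from h import *
st()
E
```

```text
p [0.5521 0.0386 0.1723] r 0.1309 ang 1.704 h 0.572 Frad -0.2 push cw 7.17 w 0.0278 yaw_y 0.122
```

The push is rising with travel, so the jaw is bearing on the pipe. A few more millimetres.

>>> carry_out(
  increments=[
    [0,1,0,0.008,-0.34],
    [0,1,0,0.008,-0.34],
    [0,0.5,0,0.004,-0.34],
    [0,0.5,0,0.004,-0.34],
    [0,0,0,0,-0.34],
    [0,0,0,0,-0.34],
    [0,0,0,0,-0.34],
    [0,0,0,0,-0.34],
  ],
)

```text
time_s: 19.88
ee_pos: [0.555, 0.039, 0.1722]
orientation: [-1.745, 1.57, 3.066]
contact_force: [-5.6, -1.1, 1.8]
width: 0.0282
```

```bash
python3 - <<'E'
from h import *
st();p,M=look("pics/t8.png")
for i in range(3): optics.capture("top"); st()
E
```

```text
p [0.555  0.039  0.1722] r 0.131 ang 1.681 h 0.595 Frad -0.45 push cw 5.72 w 0.0282 yaw_y 0.099
[0.55503392 0.03895    0.17222953] [[-0.001  0.995  0.098]
 [ 0.     0.098 -0.995]
 [-1.    -0.001 -0.   ]]
p [0.555  0.039  0.1723] r 0.131 ang 1.681 h 0.595 Frad -0.2 push cw 7.36 w 0.0284 yaw_y 0.099
p [0.555  0.039  0.1722] r 0.131 ang 1.682 h 0.594 Frad -1.18 push cw 7.01 w 0.0285 yaw_y 0.099
p [0.555  0.039  0.1722] r 0.131 ang 1.682 h 0.594 Frad 0.24 push cw 6.86 w 0.0283 yaw_y 0.099
```

>>> carry_out(
  increments=[
    [0,0.5,0,0.004,-0.34],
    [0,0.5,0,0.004,-0.34],
    [0,0.5,0,0.004,-0.34],
    [0,0.5,0,0.004,-0.34],
    [0,0.5,0,0.004,-0.34],
    [0,0.5,0,0.004,-0.34],
    [0,0.5,0,0.004,-0.34],
    [0,0,0,0,-0.34],
  ],
)

```text
time_s: 20.75
ee_pos: [0.5584, 0.0393, 0.1722]
orientation: [-1.722, 1.569, 3.061]
contact_force: [-7.7, -1.3, 2.2]
width: 0.0277
```

```bash
python3 - <<'E'
from h import *
st();p,M=look("pics/t8.png")
for i in range(4): optics.capture("top"); st()
E
```

```text
p [0.5584 0.0393 0.1722] r 0.131 ang 1.656 h 0.62 Frad -0.65 push cw 7.76 w 0.0277 yaw_y 0.07
[0.55839259 0.0393057  0.17222976] [[-0.002  0.998  0.071]
 [ 0.     0.071 -0.998]
 [-1.    -0.002 -0.   ]]
p [0.5584 0.0393 0.1722] r 0.131 ang 1.656 h 0.62 Frad -0.4 push cw 7.58 w 0.0284 yaw_y 0.071
p [0.5584 0.0393 0.1722] r 0.131 ang 1.656 h 0.62 Frad -0.06 push cw 8.01 w 0.028 yaw_y 0.071
p [0.5584 0.0393 0.1722] r 0.131 ang 1.656 h 0.62 Frad 0.16 push cw 7.6 w 0.028 yaw_y 0.071
p [0.5584 0.0393 0.1722] r 0.131 ang 1.656 h 0.62 Frad -0.13 push cw 6.64 w 0.028 yaw_y 0.071
```

>>> carry_out(
  increments=[
    [0,0.5,0,0.004,-0.34],
    [0,0.5,0,0.004,-0.34],
    [0,0.5,0,0.004,-0.34],
    [0,0.5,0,0.004,-0.34],
    [0,0.5,0,0.004,-0.34],
    [0,0.5,0,0.004,-0.34],
    [0,0,0,0,-0.34],
    [0,0,0,0,-0.34],
  ],
)

```text
time_s: 21.67
ee_pos: [0.5613, 0.0395, 0.1722]
orientation: [-1.712, 1.569, 3.047]
contact_force: [-8.9, -1.0, 2.1]
width: 0.0284
```

```bash
python3 - <<'E'
from h import *
st();p,M=look("pics/t8.png")
for i in range(4): optics.capture("top"); st()
E
```

```text
p [0.5613 0.0395 0.1722] r 0.131 ang 1.634 h 0.642 Frad -0.45 push cw 8.92 w 0.0284 yaw_y 0.047
[0.56125786 0.03953886 0.17220818] [[-0.002  0.999  0.047]
 [ 0.     0.047 -0.999]
 [-1.    -0.002 -0.   ]]
p [0.5613 0.0395 0.1723] r 0.131 ang 1.634 h 0.642 Frad -0.49 push cw 8.62 w 0.0283 yaw_y 0.047
p [0.5613 0.0395 0.1722] r 0.131 ang 1.634 h 0.642 Frad -0.67 push cw 8.85 w 0.0281 yaw_y 0.047
p [0.5613 0.0395 0.1722] r 0.131 ang 1.634 h 0.642 Frad -1.1 push cw 7.52 w 0.0283 yaw_y 0.047
p [0.5613 0.0395 0.1722] r 0.131 ang 1.634 h 0.642 Frad 1.05 push cw 8.43 w 0.0281 yaw_y 0.047
```

Firm at about 8.5 N. I ease off, open, and lift straight out.

>>> carry_out(
  increments=[
    [0,-1,0,0,-0.34],
    [0,-1,0,0,-0.34],
    [0,-1,0,0,-0.34],
    [0,-1,0,0,-0.2],
    [0,-1,0,0,0],
    [0,0,0,0,0.2],
    [0,0,0,0,0.2],
    [0,0,0,0,0.2],
  ],
)

```text
time_s: 22.58
ee_pos: [0.5572, 0.0392, 0.1725]
orientation: [1.693, 1.57, 0.169]
contact_force: [0.5, 0.2, -0.6]
width: 0.0513
```

>>> carry_out(
  increments=[
    [-6,0,0,0,0.2],
    [-14,0,0,0,0.2],
    [-18,0,0,0,0.2],
    [-18,0,0,0,0.2],
    [-18,0,0,0,0.2],
    [-16,0,-10,0,0.2],
    [0,0,-30,0,0.2],
    [0,0,-35,0,0.2],
  ],
)

```text
time_s: 23.25
ee_pos: [0.5541, 0.1137, 0.2646]
orientation: [1.615, 1.567, 0.088]
contact_force: [0.3, 0.4, -0.8]
width: 0.0513
```

>>> carry_out(
  increments=[
    [0,0,-35,0,0.2],
    [0,0,-35,0,0.2],
    [0,0,-35,0,0.2],
    [0,0,-35,0,0.2],
    [0,0,-30,0,0.2],
    [0,0,-10,0,0.2],
    [0,0,0,0,0.2],
    [0,0,0,0,0.2],
  ],
)

```text
time_s: 23.92
ee_pos: [0.5451, 0.2936, 0.2624]
orientation: [0.427, 1.57, -1.096]
contact_force: [0.1, -0.3, -1.2]
width: 0.0513
```

```bash
python3 - <<'E'
from h import *
look("pics/t9.png")
s,_=optics.capture("scene");c=cv2.resize(s[150:240,260:350],(500,500),interpolation=2)
a=cv2.imread("pics/t9.png")[:,200:500]
cv2.imwrite("pics/m9.png",np.hstack([a,c]))
print(sensors.observe()["contact_force"])
E
```

```text
grip 52 [0.54557538 0.03887309 0.2105    ] 1.7526953742031925
[0.5452929  0.29280917 0.2625426 ] [[ 0.     0.999  0.046]
 [-0.     0.046 -0.999]
 [-1.     0.     0.   ]]
[ 0.18144039 -0.64944407 -0.28618559]
```

View pics/m9.png

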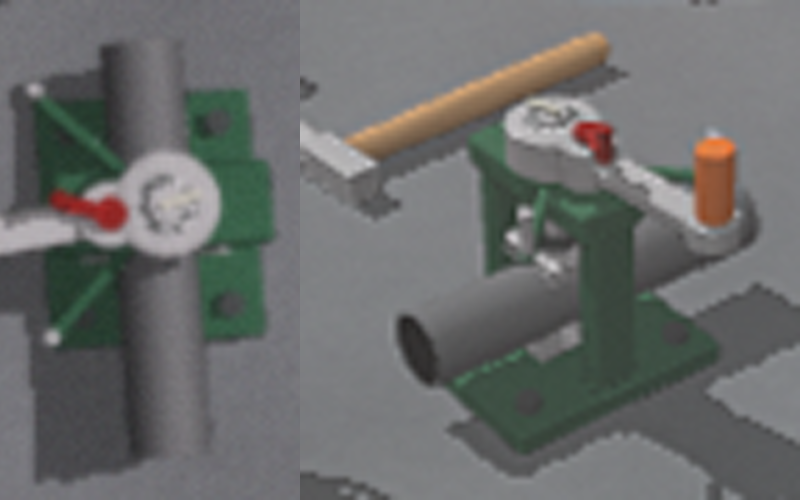

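```bash
python3 - <<'E'
from rig import job
print(job.close_job())
E
```

```text
the job is handed in; nothing more can be done
None
```

The jaw now holds the pipe at about 8.5 N at the grip. I handed the job in at about 24 s with the gripper clear of everything.

- **Lever:** I pushed the red lever over with shut fingers. The camera showed it on the clockwise side of the handle.
- **Back-swing check:** I swung the handle anticlockwise to its stop. The screw pointer did not move. I pressed on that stop with about 19 N.
- **Tightening:** I pumped clockwise, one full stroke and part of a second. The push ran at about 4–5 N while the screw was loose, then rose to about 8.5 N averaged over five readings. I stopped there, well under the 12 N that would crush the pipe.
- **Last pictures:** The jaw appears to rest on the pipe and the pipe shows no visible shift. The lever is still set to tighten. The vise and hammer look undisturbed, but I did not recheck the coupling and tin at the end.

**Doubtful or not confirmed:**
- While I pinched the grip in the first stroke, the sideways load (up to 15 N) spoiled the force reading. I changed to a loose hook around the grip, and readings after that were good to about ±1 N.
- The handle sprang back about 0.13 rad when released, which I took as the expected spring-back.
- I did not pump again to confirm the clamp afterwards.

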